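# Run the column guide to its orange stop

### The job

On the well-plate column guide, press down the blue pad in the middle of the slider to free its brake and, keeping the pad down, push the slider along the rail until it is up against the orange stop (not the white one). Then let the pad spring back up so that the brake holds it there. Use the fingertips only: never force the slider along with the pad up, and leave the other things on the bench where they are.

Things in the scene. Friction and masses are not known exactly. Their poses are not given: they have to be found in the camera images.
- guide: The column guide, fixed: a grey board 270 x 430 mm, 12 mm thick, with an aluminium rail 36 mm wide and 420 mm long on it (rail top 30 mm above the bench) and two white 96-well plates (top 26.5 mm) beside the rail on its +x side. Origin on the bench under the middle of the rail; its y axis runs along the rail, its x axis from the rail towards the plates.
- slider (a joint): Position of the slider along the rail, in m, 0 at the rail's middle, growing along the guide's +y. With the brake on it takes about 5 to 7 N along the rail to drag it, with the brake off about 1 N, more when moved fast. It cannot leave the rail.
- slider_mid (a point): Middle of the slider, level with the tops of its lips, 60 mm over the bench. The slider is 90 mm long (along the rail) and 48 mm wide, with a black lip 13 mm thick at each end; the well between the lips is 64 mm long and open at both sides, and the blue pad lies in it. A thin red pointer reaches from the slider over the plates, lower than the pad.
- pad (a joint): How far the blue pad is pressed, in m: 0 up (brake on), 0.005 fully down (rigid stop). It takes about 12 N to start it and 15 N to bottom it; the brake is free once the pad has gone down 1 mm or more. It springs back up when let go.
- pad_top (a point): Centre of the top face of the blue pad (40 mm across the rail, 56 mm along it), at the slider's middle; 52 mm over the bench when up, 8 mm below the tops of the lips. A fingertip in the well can press the pad and push on a lip at once.
- stop_orange_top (a point): Centre of the top of the orange stop, the one to go to: a fixed block across the rail, 12 mm thick along the rail, up to 60 mm wide, its top 60 mm over the bench, with this point over the rail's centre line. It may be at either end of the rail. The slider touches it when the pad's centre is 51 mm from this point along the rail; it stops the slider rigidly.
- stop_white_top (a point): The same for the white stop of equal shape at the rail's other end; not the goal.
- tip_box: Bystander, loose: green pipette-tip box with pale lid, 80 x 120 x 66 mm; origin under its centre.
- trough: Bystander, loose: open white reagent trough, 85 x 130 x 40 mm; origin under its centre.
- media_bottle: Bystander, loose: clear bottle with blue cap, diameter 70 mm, 150 mm tall; origin under its centre.
- tube_rack: Bystander, loose: green rack of capped tubes, 70 x 160 x 42 mm; origin under its centre.
- pipette: Bystander, loose: blue and cream pipette lying on the bench along its x axis, from -77 to +190 mm of its origin, 26 mm wide, 24 mm high; origin on the bench.
- vial_red: Bystander, loose: small amber jar with red cap standing on the guide's board beyond the plates, diameter 32 mm, 50 mm tall; origin under its centre.
- vial_white: Bystander, loose: small white jar with white cap standing on the guide's board beyond the plates, diameter 32 mm, 50 mm tall; origin under its centre.

How it is judged:
On the way, in this order (a step that is already met when the one before it is completed fails the run):
1. the blue pad is pressed at least 1 mm down by the fingers (value of joint pad above 0.001 m and contact force between the fingers and pad above 1 N), for 0.1 s.
2. the slider comes up against the orange stop with the pad still down (horizontal distance between pad_top and stop_orange_top below 0.054 m and value of joint pad above 0.0007 m), for 0.1 s.
At the end, for the whole second after the job is handed in: The slider stands still against the orange stop (within 3 mm of touching it), the blue pad is back up (within 1.5 mm), and every bystander is within 15 mm of where it stood (horizontal distance between pad_top and stop_orange_top below 0.054 m and value of joint pad below 0.0015 m and velocity of joint slider between -0.005 and 0.005 m/s and distance of each of tip_box, trough, media_bottle, tube_rack, pipette, vial_red, vial_white from where it was at the start of the episode below 0.015 m).
It fails at once if the slider is forced along (faster than 15 mm/s) with the pad up (value of joint pad below 0.0007 m and (velocity of joint slider above 0.015 m/s or velocity of joint slider below -0.015 m/s)).
It fails at once if a bystander is lifted, carried or shifted by more than 15 mm (distance of any of tip_box, trough, media_bottle, tube_rack, pipette, vial_red, vial_white from where it was at the start of the episode above 0.015 m).
It also fails if it takes over 35 s, if anything falls off the work surface, if the arm or the gripper's body presses on something with over 40 N, if the wrist force passes 120 N, or if a joint passes its speed limit or range.

### The arm

A 7-joint arm with a two-finger parallel gripper is mounted at the origin on the work surface. World frame = base frame: x ahead of the robot, y to its left, z up, the work surface at z = 0. Lengths are in m, angles in rad, forces in N, time in s.
With the tool pointing down it reaches from about 0.425 to 0.95 m from the base axis. Payload 4.7 kg.
Tool frame: the origin (TCP) lies on the centre line of the jaws, within the pads' length; the fingertips stand 22 mm ahead of it and the grasp point (between the pads) lies 3 mm ahead of it; z points along the fingers, y is the direction in which the jaws open and shut (so a half turn about z gives the same grasp; the last joint's range is limited). The gripper opens to 87 mm and grips with 3 to 60 N. Pads are 19 mm wide; open, the fingers measure 117 mm over their backs; the gripper's body (75 mm by 190 mm) begins 51 mm behind the grasp point.
Start: joints at [-1.357, 0.469, -0.049, 1.532, 0.024, 1.141, -0.082], TCP at [0.162, 0.655, 0.245] pointing down, gripper open.
Joint ranges: [-2.59, 2.59], [-0.33, 1.99], [-1.39, 1.29], [0.1, 2.45], [-1.04, 4.18], [0.21, 1.99], [-2.66, 2.66]. Speed limits (rad/s): [2.57, 2.57, 3.14, 3.14, 3.14, 3.14, 3.14].

### API

Orientations are given as a rotation vector (axis times angle).
In Python, from bench import r, imaging, hand_in gives the robot as it stands.
- The arm moves only by the tool servo_tool, never from a script. Its argument "deltas" is a list of rows, each a list of 3 entries, a list of its own where there are three numbers: the shift along the tool's x, y, z in units of 500 mm (1.0 is 500 mm), then the turn, a rotation vector about the tool's x, y, z in units of 45 degrees (1.0 is 45 degrees), then the finger opening in mm, from 0 to 87. In form: [[[dx, dy, dz], [ax, ay, az], jaw], ...]. A call has 1 to 10 rows; each row is the pose to reach, as a shift and turn from the pose commanded when the call began, along the tool's axes at that moment; what a row does not reach only later rows make up. A row lasts 1/12 s, in which the tool goes at most 41.7 mm and 7.16 degrees, less where a joint would pass 70% of its speed; a pose out of reach is approached as far as the arm can. A call with a number of a shift or a turn outside -1 to 1 is refused whole. A call with a gripper value outside its range is refused whole. The fingers move at their own pace and stop on an object; the grip force is fixed at half the most. Time passes only in rows, so rows that repeat a pose let the fingers close. It gives the time, the measured TCP pose, the force and the opening at its end, in the units of the state.
- r.get_obs(): the state, without advancing time (a new reading comes with each control period).
- imaging.camera(name): name is "scene" or "top"; returns the picture (384x512x3 uint8, red, green, blue); there is no depth.
- imaging.calibration(name): a dict with "fx", "fy", "cx", "cy" (pixels), "dist_coeffs" ([k1, k2, p1, p2, k3] as OpenCV has them; the pictures are not rectified), "rvec" (rotation vector, rad) and "tvec" (3), from world to camera coordinates, as OpenCV has them. Camera axes: x right, y down, z forward; pixel columns grow to the right and rows downward; lengths in m; the calibration is good to about 2 mm. A picture is of the moment at which its call begins. calibration takes no time and is no camera call.
- hand_in(): hands the job in, once; it reports no verdict.
The state is a dict: "time": time; "q": joint angles; "dq": joint speeds; "joint_efforts": joint torques, N m; "tcp_pos": TCP position; "ee_rot": TCP orientation; "wrist_force": force on the tool from outside, world axes, zero at the start; "ft_torque": the same for the moment, N m; "grip_width": opening from 0.0 (shut) to 1.0 (fully open).
Only numpy, scipy, OpenCV 4.12 (cv2) and the standard library are available. Lean on these libraries where they do the work, as an engineer would, in place of code of your own. Each camera call takes 0.05 s, during which the arm holds its last target. There are 200 camera calls.

## Working session

There is one attempt and no reset: what is moved stays moved. The work goes in short steps, Python scripts to look and compute and a tool call to move; the robot and the scene stay as the last step left them, time stands still between calls to the robot, and variables do not carry over. Pictures are saved under pics/ and viewed, about 8 in all and at most 12, crops included, and the job is handed in when it is done.

Besides the shell and the picture viewer there is one more tool, called after "Request:" as a command line: name --argument value ..., lists and objects as JSON in quotes. servo_tool: Moves the arm, as the interface text tells. Its arguments: {"type":"object","properties":{"deltas":{"type":"array"}},"required":["deltas"]}

```bash
ls; mkdir -p pics; python3 - <<'E'
from bench import r, imaging
import cv2
for n in ("top","scene"):
    cv2.imwrite(f"pics/{n}0.png", cv2.resize(imaging.camera(n)[:,:,::-1],(800,600),interpolation=cv2.INTER_CUBIC))
o=r.get_obs();print(o["tcp_pos"],o["ee_rot"],o["time"],o["wrist_force"],o["grip_width"])
print(imaging.calibration("top"))
E
```

```text
pics
[0.16215942 0.65472692 0.24359245] [-3.80384146e-01 -3.11835428e+00  2.77409055e-03] 0.1 [ 0.29201739  0.0422991  -0.01664435] 1.000331112438937
{'fx': 393.05534937789054, 'fy': 393.05534937789054, 'cx': 255.10919280512377, 'cy': 186.63916809397875, 'dist_coeffs': array([-0.1283843,  0.       ,  0.       ,  0.       ,  0.       ]), 'rvec': array([ 2.16429123, -2.14649146,  0.14850971]), 'tvec': array([-0.02507482,  0.5600051 ,  1.24969029])}
```

View pics/top0.png

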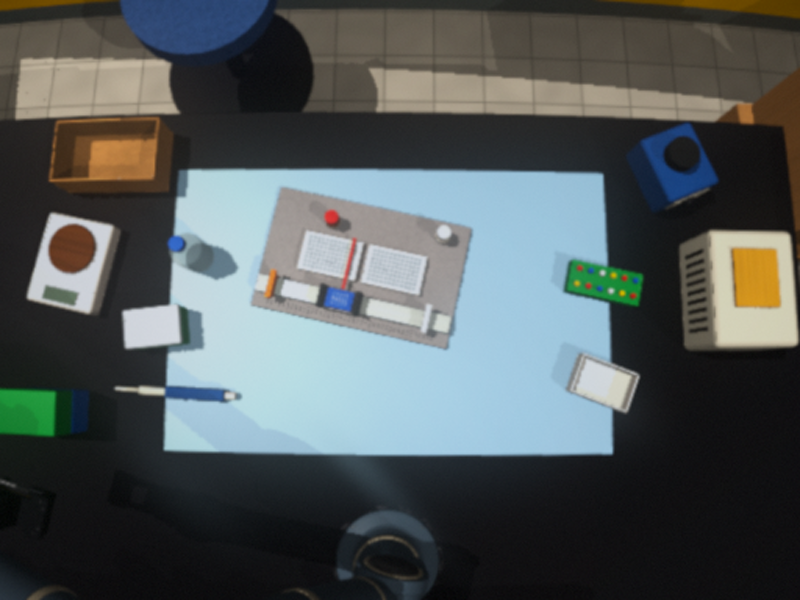

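View pics/scene0.png

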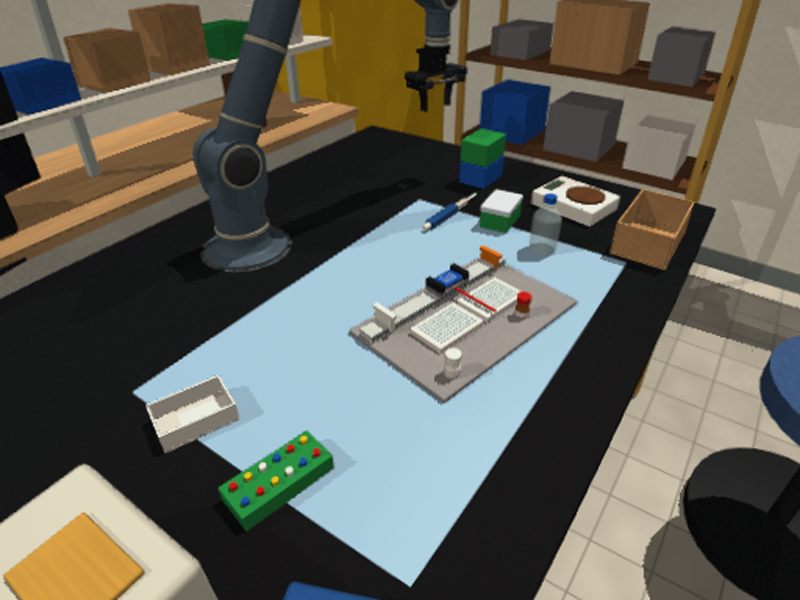

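The top view (800x600 copy) shows the blue pad at about (340,299), the orange stop at (270,283) and the white stop at (428,318). The bottle (180,245), tip box (155,327) and pipette (180,393) lie beyond the orange end, clear of the rail. Next I'll convert these pixels to world positions.

```bash
cat > h.py <<'E'
import numpy as np, cv2
from bench import r, imaging
def world(uv,z,n="top"):
    c=imaging.calibration(n);K=np.array([[c["fx"],0,c["cx"]],[0,c["fy"],c["cy"]],[0,0,1]])
    R=cv2.Rodrigues(c["rvec"])[0];o=-R.T@c["tvec"]
    p=cv2.undistortPoints(np.array([[uv]],float),K,c["dist_coeffs"])[0,0]
    d=R.T@np.array([*p,1]);return o+d*(z-o[2])/d[2]
def blob(hsv,lo,hi,box):
    m=cv2.inRange(hsv,np.array(lo),np.array(hi));k=np.zeros_like(m);x0,y0,x1,y1=box;k[y0:y1,x0:x1]=m[y0:y1,x0:x1]
    ys,xs=np.nonzero(k);return (xs.mean(),ys.mean(),len(xs),cv2.minAreaRect(np.c_[xs,ys].astype(np.float32)))
E
python3 - <<'E'
from h import *
im=imaging.camera("top");cv2.imwrite("pics/crop1.png",cv2.resize(im[165:225,150:300,::-1],None,fx=5,fy=5,interpolation=cv2.INTER_CUBIC))
hsv=cv2.cvtColor(im,cv2.COLOR_RGB2HSV)
b=blob(hsv,(105,120,60),(125,255,255),(195,175,240,210));o=blob(hsv,(5,130,100),(22,255,255),(160,165,190,200))
print(b,o)
P=world(b[:2],.052);O=world(o[:2],.060);print(P,O,np.linalg.norm((P-O)[:2]))
W=world((428*.64,318*.64),.058);print(W,W-O,"dirs",np.degrees(np.arctan2(*(O-W)[1::-1])),np.degrees(np.arctan2(*(O-P)[1::-1])))
from scipy.spatial.transform import Rotation as Ro
print(Ro.from_rotvec(r.get_obs()["ee_rot"]).as_matrix().round(3))
E
```

```text
(np.float64(216.66666666666666), np.float64(191.05164319248826), 213, ((216.64706420898438, 190.91177368164062), (17.70509910583496, 12.12678050994873), 14.03624439239502)) (np.float64(173.14285714285714), np.float64(180.95238095238096), 63, ((173.1829376220703, 181.14633178710938), (3.771523952484131, 16.692485809326172), 12.094757080078125))
[0.54275183 0.10380009 0.052     ] [0.5734241 0.2450434 0.06     ] 0.1445353310547919
[ 0.50336659 -0.08106302  0.058     ] [-0.07005751 -0.32610642 -0.002     ] dirs 77.87541868725829 77.74793037324156
[[-0.971  0.24  -0.   ]
 [ 0.24   0.971 -0.001]
 [-0.    -0.001 -1.   ]]
```

View pics/crop1.png

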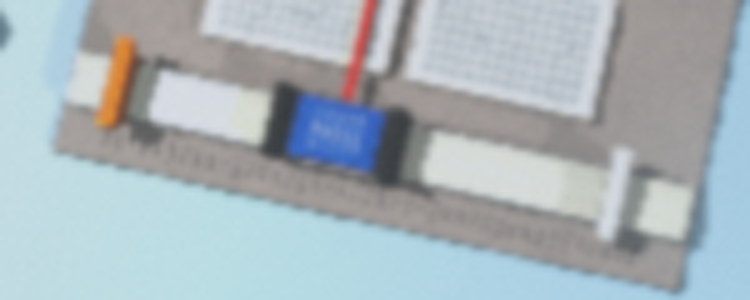

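Checks:
- The pad blob measures about 56 x 39 mm, which agrees with the given 56 x 40 mm.
- The pad-to-stop direction (77.7°) agrees with the stop-to-stop direction (77.9°).
- The tool's y axis already lies within 2° of the rail.
- The slider has about 93 mm to travel.

I'll approach above the pad with the jaws shut.

Request:
servo_tool --deltas '[[[-0.9,-0.8,0],[0,0,-0.04],0],[[-0.9,-0.8,0],[0,0,-0.04],0],[[-0.9,-0.8,0],[0,0,-0.04],0],[[-0.9,-0.8,0],[0,0,-0.04],0],[[-0.9,-0.8,0],[0,0,-0.04],0],[[-0.9,-0.8,0],[0,0,-0.04],0],[[-0.9,-0.8,0],[0,0,-0.04],0],[[-0.9,-0.8,0],[0,0,-0.04],0],[[-0.9,-0.8,0],[0,0,-0.04],0],[[-0.9,-0.8,0],[0,0,-0.04],0]]'

```text
time: 0.98
tcp_pos: [0.3986, 0.3097, 0.2446]
ee_rot: [-0.331, -3.124, -0.0]
wrist_force: [0.5, 0.0, 0.6]
grip_width: 0.325
```

```bash
cat >> h.py <<'E'
from scipy.spatial.transform import Rotation as Ro
def st(target=None):
    o=r.get_obs();M=Ro.from_rotvec(o["ee_rot"]).as_matrix()
    print(round(o["time"],2),o["tcp_pos"].round(4),"yaxis",np.degrees(np.arctan2(M[1,1],M[0,1])).round(2),"F",o["wrist_force"].round(1),"jaw",round(o["grip_width"],2),"zax",M[:,2].round(3))
    if target is not None: print("delta units",(M.T@(np.array(target)-o["tcp_pos"])/.5).round(4))
E
python3 -c "
from h import *
st((.544,.108,.245))"
```

```text
0.98 [0.3986 0.3097 0.2446] yaxis 77.9 F [0.5 0.  0.6] jaw 0.33 zax [-0.  0. -1.]
delta units [-0.3688 -0.3334 -0.001 ]
```

Request:
servo_tool --deltas '[[[-0.36,-0.33,0],[0,0,0],0],[[-0.36,-0.33,0],[0,0,0],0],[[-0.36,-0.33,0],[0,0,0],0],[[-0.36,-0.33,0],[0,0,0],0],[[-0.36,-0.33,0],[0,0,0],0],[[-0.36,-0.33,0],[0,0,0],0],[[-0.36,-0.33,0.1],[0,0,0],0],[[-0.36,-0.33,0.2],[0,0,0],0],[[-0.36,-0.33,0.25],[0,0,0],0],[[-0.36,-0.33,0.25],[0,0,0],0]]'

```text
time: 1.82
tcp_pos: [0.5336, 0.1111, 0.1122]
ee_rot: [-0.33, -3.11, 0.01]
wrist_force: [-1.4, 0.3, -1.3]
grip_width: 0.005
```

```bash
python3 -c "
from h import *
st((.544,.108,.09))
im=imaging.camera('top');cv2.imwrite('pics/top2.png',cv2.resize(im[130:230,150:300,::-1],None,fx=5,fy=5,interpolation=cv2.INTER_CUBIC))
im=imaging.camera('scene');cv2.imwrite('pics/sc2.png',cv2.resize(im[130:250,200:380,::-1],None,fx=4,fy=4,interpolation=cv2.INTER_CUBIC))"
```

```text
1.82 [0.5336 0.1111 0.1122] yaxis 77.88 F [-1.4  0.3 -1.3] jaw 0.01 zax [-0.015 -0.005 -1.   ]
delta units [-0.0222 -0.0014  0.0441]
```

View pics/sc2.png

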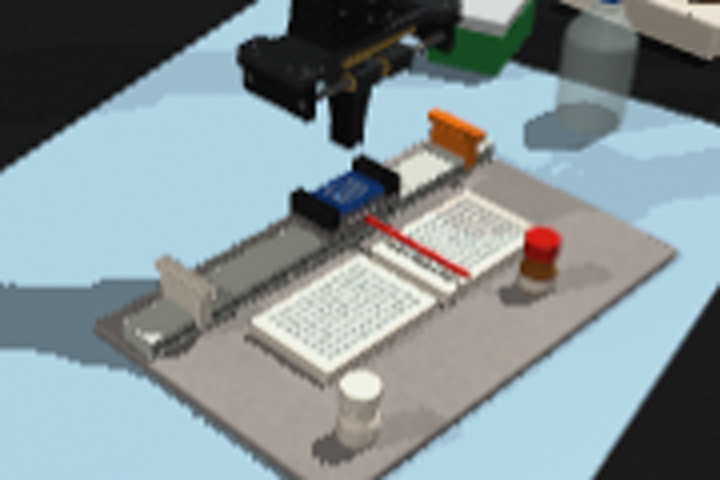

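The crop shows the shut fingers hanging straight above the blue pad, with nothing around them. I'll let the arm settle while going down to just above the lips.

Request:
servo_tool --deltas '[[[0,0,0],[0,0,0],0],[[0,0,0.02],[0,0,0],0],[[0,0,0.04],[0,0,0],0],[[0,0,0.05],[0,0,0],0],[[0,0,0.05],[0,0,0],0],[[0,0,0.05],[0,0,0],0]]'

```text
time: 2.42
tcp_pos: [0.5392, 0.1126, 0.0944]
ee_rot: [-0.331, -3.124, 0.0]
wrist_force: [-0.3, -0.3, -0.1]
grip_width: 0.008
```

```bash
python3 -c "
from h import *
st((.544,.108,.076))"
```

```text
2.42 [0.5392 0.1126 0.0944] yaxis 77.89 F [-0.3 -0.3 -0.1] jaw 0.01 zax [-0. -0. -1.]
delta units [-0.0113 -0.0069  0.0368]
```

Request:
servo_tool --deltas '[[[-0.011,-0.004,0.01],[0,0,0],0],[[-0.011,-0.004,0.02],[0,0,0],0],[[-0.011,-0.004,0.03],[0,0,0],0],[[-0.011,-0.004,0.036],[0,0,0],0],[[-0.011,-0.004,0.04],[0,0,0],0],[[-0.011,-0.004,0.044],[0,0,0],0],[[-0.011,-0.004,0.048],[0,0,0],0],[[-0.011,-0.004,0.05],[0,0,0],0],[[-0.011,-0.004,0.05],[0,0,0],0]]'

```text
time: 3.17
tcp_pos: [0.5441, 0.11, 0.0708]
ee_rot: [-0.331, -3.123, -0.002]
wrist_force: [-4.1, 0.2, 13.6]
grip_width: 0.004
```

The pad is about 3 mm down at 13.6 N. I'll press slightly further and start along +y slowly.

Request:
servo_tool --deltas '[[[0,0,0.003],[0,0,0],0],[[0,0,0.005],[0,0,0],0],[[0,0,0.005],[0,0,0],0],[[0,0.004,0.005],[0,0,0],0],[[0,0.008,0.005],[0,0,0],0],[[0,0.013,0.005],[0,0,0],0],[[0,0.018,0.005],[0,0,0],0],[[0,0.023,0.005],[0,0,0],0],[[0,0.028,0.005],[0,0,0],0],[[0,0.034,0.005],[0,0,0],0]]'

```text
time: 4.0
tcp_pos: [0.5479, 0.1269, 0.0693]
ee_rot: [-0.331, -3.124, -0.003]
wrist_force: [-5.4, 0.6, 18.0]
grip_width: 0.004
```

```bash
python3 -c "
from h import *
st((.563,.20,.069))
im=imaging.camera('scene');cv2.imwrite('pics/sc3.png',cv2.resize(im[150:230,260:360,::-1],None,fx=6,fy=6,interpolation=cv2.INTER_CUBIC))"
```

```text
4.0 [0.5479 0.1269 0.0693] yaxis 77.9 F [-5.4  0.6 18. ] jaw 0.0 zax [-0.     0.002 -1.   ]
delta units [0.001  0.1492 0.0008]
```

View pics/sc3.png

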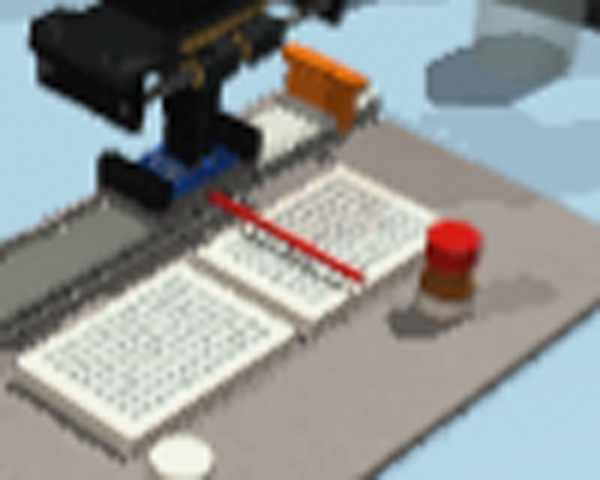

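The crop shows the finger on the pad and the slider moving with it towards the orange stop; the lateral force stays low. I'll continue.

Request:
servo_tool --deltas '[[[0,0.008,0],[0,0,0],0],[[0,0.016,0],[0,0,0],0],[[0,0.024,0],[0,0,0],0],[[0,0.032,0],[0,0,0],0],[[0,0.04,0],[0,0,0],0],[[0,0.048,0],[0,0,0],0],[[0,0.056,0],[0,0,0],0],[[0,0.064,0],[0,0,0],0],[[0,0.072,0],[0,0,0],0],[[0,0.08,0],[0,0,0],0]]'

```text
time: 4.88
tcp_pos: [0.5564, 0.1663, 0.0693]
ee_rot: [-0.331, -3.124, -0.003]
wrist_force: [-4.4, -0.0, 17.0]
grip_width: 0.006
```

Request:
servo_tool --deltas '[[[0,0.008,0],[0,0,0],0],[[0,0.016,0],[0,0,0],0],[[0,0.024,0],[0,0,0],0],[[0,0.032,0],[0,0,0],0],[[0,0.04,0],[0,0,0],0],[[0,0.046,0],[0,0,0],0],[[0,0.052,0],[0,0,0],0],[[0,0.056,0],[0,0,0],0],[[0,0.056,0],[0,0,0],0]]'

```text
time: 5.63
tcp_pos: [0.5624, 0.1945, 0.0693]
ee_rot: [0.33, 3.124, 0.004]
wrist_force: [-4.5, 2.4, 14.5]
grip_width: 0.009
```

```bash
python3 -c "
from h import *
st((.563,.20,.069))
im=imaging.camera('scene');cv2.imwrite('pics/sc4.png',cv2.resize(im[140:220,270:370,::-1],None,fx=6,fy=6,interpolation=cv2.INTER_CUBIC))"
```

```text
5.63 [0.5624 0.1945 0.0693] yaxis 77.95 F [-4.5  2.4 14.5] jaw 0.01 zax [ 0.001  0.003 -1.   ]
delta units [0.0012 0.011  0.0007]
```

View pics/sc4.png

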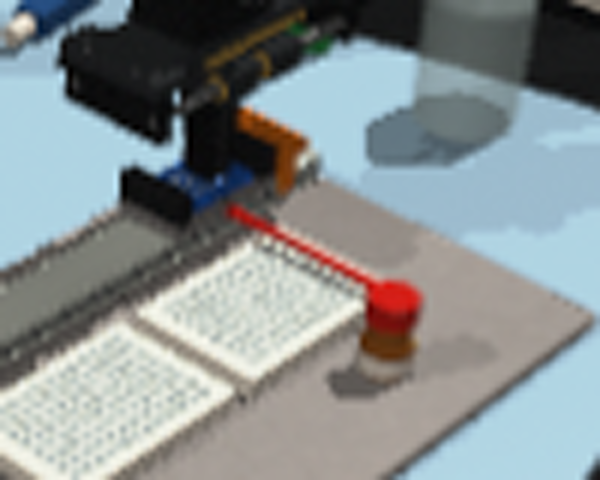

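The slider's front lip is nearly at the orange stop, and the finger is still pressing. I'll push gently until the reaction along the rail shows contact.

Request:
servo_tool --deltas '[[[0,0.004,0.001],[0,0,0],0],[[0,0.008,0.002],[0,0,0],0],[[0,0.012,0.002],[0,0,0],0],[[0,0.016,0.002],[0,0,0],0],[[0,0.02,0.002],[0,0,0],0],[[0,0.02,0.002],[0,0,0],0]]'

```text
time: 6.18
tcp_pos: [0.5644, 0.2032, 0.0692]
ee_rot: [-0.331, -3.124, -0.003]
wrist_force: [-7.2, -0.4, 21.3]
grip_width: 0.005
```

Request:
servo_tool --deltas '[[[0,0.004,0],[0,0,0],0],[[0,0.008,0],[0,0,0],0],[[0,0.012,0],[0,0,0],0],[[0,0.016,0],[0,0,0],0],[[0,0.02,0],[0,0,0],0],[[0,0.02,0],[0,0,0],0]]'

```text
time: 6.68
tcp_pos: [0.5647, 0.2039, 0.0691]
ee_rot: [-0.337, -3.117, 0.017]
wrist_force: [-12.5, -16.4, 31.8]
grip_width: 0.004
```

```bash
python3 -c "
from h import *
st((.563,.20,.069))
im=imaging.camera('scene');cv2.imwrite('pics/sc5.png',cv2.resize(im[140:200,290:350,::-1],None,fx=10,fy=10,interpolation=cv2.INTER_CUBIC))"
```

```text
6.68 [0.5647 0.2039 0.0691] yaxis 77.67 F [-12.5 -16.4  31.8] jaw 0.0 zax [-0.007 -0.01  -1.   ]
delta units [ 0.0016 -0.0083  0.0002]
```

View pics/sc5.png

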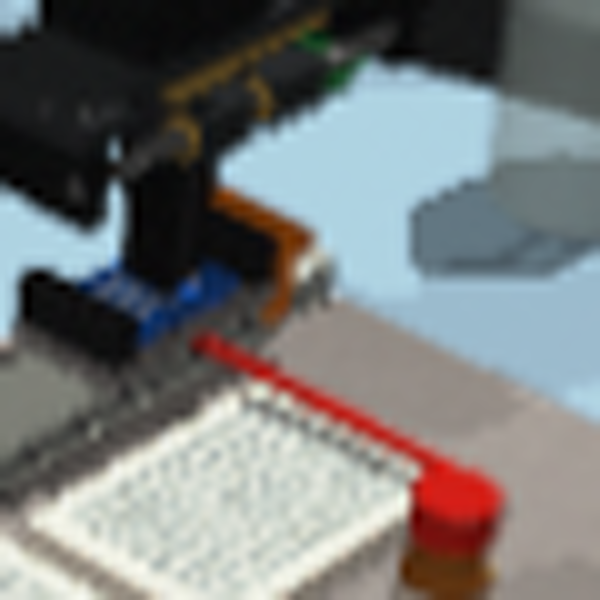

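The lip is against the orange stop. The tool stopped at y=0.204, as predicted (0.203), with about 16 N of reaction along the rail. I'll hold briefly, ease the bias while keeping it towards the stop, then lift straight up.

Request:
servo_tool --deltas '[[[0,0,0],[0,0,0],0],[[0,-0.004,0],[0,0,0],0],[[0,-0.008,0],[0,0,0],0],[[0,-0.008,-0.004],[0,0,0],0],[[0,-0.008,-0.008],[0,0,0],0],[[0,-0.008,-0.012],[0,0,0],0],[[0,-0.008,-0.018],[0,0,0],0],[[0,-0.008,-0.03],[0,0,0],0],[[0,-0.008,-0.06],[0,0,0],0],[[0,-0.008,-0.1],[0,0,0],0]]'

```text
time: 7.57
tcp_pos: [0.5643, 0.2086, 0.1151]
ee_rot: [-0.33, -3.121, 0.002]
wrist_force: [0.5, 0.2, 0.4]
grip_width: 0.007
```

Request:
servo_tool --deltas '[[[0,0,-0.06],[0,0,0],0],[[0,0,-0.12],[0,0,0],0],[[0,-0.05,-0.18],[0,0,0],0],[[0.08,-0.1,-0.24],[0,0,0],0],[[0.16,-0.2,-0.24],[0,0,0],0],[[0.2,-0.26,-0.24],[0,0,0],0],[[0.2,-0.3,-0.24],[0,0,0],0],[[0.2,-0.3,-0.24],[0,0,0],0]]'

```text
time: 8.23
tcp_pos: [0.4319, 0.0775, 0.236]
ee_rot: [-0.339, -3.12, 0.002]
wrist_force: [-0.5, 0.1, 0.1]
grip_width: 0.003
```

```bash
python3 - <<'E'
from h import *
st()
im=imaging.camera('top');hsv=cv2.cvtColor(im,cv2.COLOR_RGB2HSV)
b=blob(hsv,(105,120,60),(125,255,255),(178,165,240,210));o=blob(hsv,(5,130,100),(22,255,255),(160,165,190,200))
P=world(b[:2],.052);O=world(o[:2],.06);print(b[:3],o[:3],P,O,np.linalg.norm((P-O)[:2]))
s=imaging.camera('scene')[140:200,290:350];t=im[130:230,140:300]
cv2.imwrite('pics/end.png',np.hstack([cv2.resize(s,(320,320),interpolation=2),cv2.resize(t,(480,320),interpolation=2)])[:,:,::-1])
E
```

```text
8.23 [0.4319 0.0775 0.236 ] yaxis 77.61 F [-0.5  0.1  0.1] jaw 0.0 zax [-0.003 -0.001 -1.   ]
(np.float64(188.0990099009901), np.float64(184.68316831683168), 202) (np.float64(172.94736842105263), np.float64(181.0), 57) [0.56274396 0.19725102 0.052     ] [0.57326331 0.24567685 0.06      ] 0.049555196236396176
```

View pics/end.png

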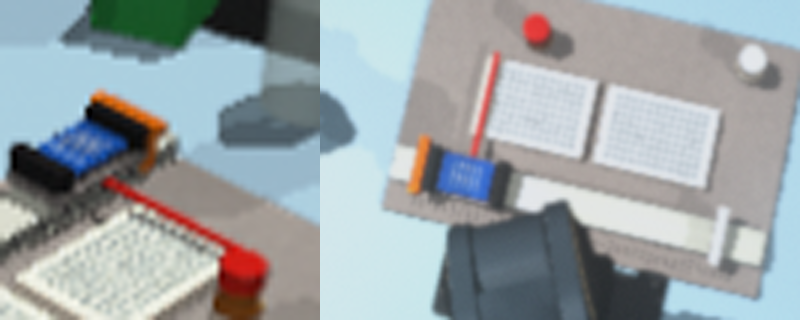

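The final pictures show the slider flush against the orange stop, the pad up and both vials in place. The measured pad-to-stop distance is 49.6 mm against 51 mm at touch, within measuring error.

```bash
python3 -c "
from bench import hand_in
print(hand_in())"
```

```text
the job is handed in; nothing more can be done
None
```

The slider is up against the orange stop with the pad released, and I handed the job in at about 8.3 s of the 35 s. No verdict was reported.

- **What I did:** With the jaws shut, I pressed the blue pad fully down. Keeping it down, I pushed the slider along the rail until it hit the orange stop, with about 16 N of reaction along the rail. Then I lifted straight up so the brake took hold, and moved the arm clear.
- **Last checks:**
  - **Position:** The final pictures show the slider flush with the orange stop. The pad-to-stop distance measured 49.6 mm, against 51 mm when touching; the difference is about the camera calibration error of 2 mm.
  - **Pad:** It looks up in the pictures and nothing is pressing on it, but I did not measure its height.
  - **Bystanders:** The two vials look unmoved in the last picture. I did not measure the other bystanders, but the arm stayed clear of them.
- **Failed or disagreeing checks:** None, apart from that 1.4 mm difference.

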